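Mix vials on the hand-driven rotator

ROBOT

A 7-joint arm with a two-finger parallel gripper is mounted at the origin on the work surface. World frame = base frame: x ahead of the robot, y to its left, z up, the work surface at z = 0. Lengths are in mm, angles in rad, forces in N, time in s.
With the tool pointing down it reaches from about 400 to 875 mm from the base axis. Payload 6.5 kg.
Tool frame: the origin (TCP) lies between the finger pads; the fingertips stand 8 mm ahead of it and the grasp point (between the pads) lies 11 mm behind it (r.finger_overhang is the distance from the TCP to the fingertips, in mm); z points along the fingers, y is the line along which they close (so a half turn about z gives the same grasp; the last joint's range is limited). The gripper opens to 88 mm and grips with 3 to 60 N. Pads are 18 mm wide; open, the fingers measure 123 mm over their backs; the gripper's body (75 mm by 187 mm) begins 45 mm behind the grasp point.
Start: joints at [-0.066, 0.536, -0.004, 1.538, 0.003, 1.067, -0.071], TCP at [649.992, 0.001, 246.716] pointing down, gripper open.
Joint ranges: [-2.7, 2.7], [-0.37, 2.16], [-1.27, 1.26], [0.24, 2.4], [-1.31, 4.45], [0.19, 1.91], [-2.76, 2.76]. Speed limits (rad/s): [2.39, 2.39, 3.14, 3.14, 3.14, 3.14, 3.14].

INTERFACE

Orientations are given as [roll, pitch, yaw] about the fixed x, y, z axes, in that order (R = Rz(yaw) Ry(pitch) Rx(roll)).
In Python, from station import r, viewer gives the robot as it stands. The module is installed in compiled form; this text tells all that it offers.
- The arm moves only by the tool apply_moves, never from a script. Its argument "moves" is a list of rows, each a list of 4 numbers: the shift along the tool's x, y, z in mm, then the turn about the tool's z in rad. In form: [[dx, dy, dz, spin], ...]. A call has 1 to 8 rows; each row is the pose to reach, as a shift and turn from the pose commanded when the call began, along the tool's axes at that moment; what a row does not reach only later rows make up. A row lasts 1/10 s, in which the tool goes at most 50 mm and 8.59 degrees, less where a joint would pass 70% of its speed; a pose out of reach is approached as far as the arm can. A call with a gripper value outside its range is refused whole. "hand" is the opening, from 0 (shut) to 1 (fully open), set as the call begins (left out, the last holds). The fingers move at their own pace and stop on an object; "grip_force" is the grip in N (left out, the last holds). Time passes only in rows, so rows that repeat a pose let the fingers close. It gives the time, the measured TCP pose, the force, the opening and the grip force at its end, in the units of the state.
- r.observe(): the state, without advancing time (a new reading comes with each control period).
- viewer.get_image(name): name is "scene" or "side" or "wrist"; returns a dict with "color" (420x560x3 uint8, red, green, blue), "depth" (420x560 float32, mm along the optical axis (not along the pixel's ray), 0 where there is no reading), "fov_y" (degrees; the focal length in pixels is half the picture's height over the tangent of half this angle, whatever the lens; pixels are square), "cx", "cy" (the principal point, pixels), "D" ([k1, k2, p1, p2, k3] as OpenCV has them; the pictures are not rectified), "R" (3x3) and "t" (3): a world point X has camera coordinates R X + t. Camera axes: x right, y down, z forward; pixel columns grow to the right and rows downward; lengths in mm; the calibration is good to about 2 mm. A picture is of the moment at which its call begins.
- r.hand_in(): hands the job in; it is judged then, once.
The state is a dict: "time_s": time; "qpos": joint angles; "qvel": joint speeds; "joint_torque": joint torques, N m; "position": TCP position; "tool_rot": TCP orientation; "force": force on the tool from outside, world axes, zero at the start; "ft_torque": the same for the moment, N m; "gripper_width": opening from 0.0 (shut) to 1.0 (fully open); "gripper_force": force on a finger pad.
Only numpy, scipy, OpenCV 4.12 (cv2) and the standard library are available. Lean on these libraries where they do the work, as an engineer would, in place of code of your own. Each camera call takes 0.05 s, during which the arm holds its last target. There are 200 camera calls.

TASK

Mix the vials on the hand-driven rotator: take its green crank handle and turn it clockwise (as seen facing the crank) until the big wheel behind the pillar, which the slipping coupling lets lag, runs at 20 turns a minute; keep the wheel within 3 turns a minute of that for at least eight seconds without a break, and never above 30. Then bring the wheel to rest with the red mark on its rim right under the yellow pointer, and let go of the handle. Drive it by the crank only: keep off the wheel and its vials, and leave everything else on the bench where it stands.

Things in the scene. Friction and masses are not known exactly. Their poses are not given: they have to be found in the camera images.
- rotator: Navy stand of the vial rotator, bolted down: base 220 x 200 x 20 mm, pillar, bearing. Origin on the bench below the bearing; z up; x level along the shaft, from the crank (robot side) to the wheel; y to the left facing the crank. Stand's x, mm: handle -159 to -75, crank arm and counterweight -75 to -61, coupling to -20, bearing -20 to 20, wheel 45 to 75, vials to 91; nothing fixed before -75.
- hub (a point): Point on the shaft's axis, 170 mm above the bench, at the stand's x = -120 mm: the middle of the circle on which grip runs. Axes as rotator.
- grip (a point): Where to hold the green crank handle: on its own axis, 47 mm out from the crank arm. Handle 26 mm in diameter, level, along the stand's x, spinning freely on its pin, so the hand need not turn. Pinch it from above, closing along the stand's y. It runs on a circle of radius 65 mm about hub in the stand's y-z plane, 105 to 235 mm above the bench.
- handle: The green revolving handle, 84 mm long. Origin on its axis at its inner end, by the crank arm; it points to the stand's -x.
- rotor (a joint): Angle of the big wheel (rad, not wrapped: counts on over many turns). 0 or a whole multiple of 2 pi: red mark under the pointer. Grows clockwise as seen facing the crank (the stand's +y side rises). 20 turns/min = 2.094 rad/s. Nominal inertia 0.034 kg m2; bearing drag 0.010 N m s/rad plus 0.008 N m dry friction. The true inertia differs by -25 to +40 % from run to run. No end stop.
- crank (a joint): Angle of the balanced crank relative to the wheel (rad, not wrapped, grows clockwise; 0: handle in line with the red mark). It drives the wheel only through a slipping magnetic coupling: torque nominally 0.030 N m s/rad x (crank speed - wheel speed), plus 0.002 N m dry. So the wheel lags (0.6 to 1.2 s), needs the crank 0.9 rad/s faster at 20 turns/min, and coasts on when the crank stops.
- mark (a point): Middle of the red tab (30 mm along the rim, 30 mm wide) outside on the wheel's rim, on a circle of radius 133 mm about the shaft, at the stand's x = 60 mm. It turns with the wheel.
- pointer (a point): Top of the mark's circle, 303 mm above the bench, 5 mm below the tip of the fixed yellow pointer, whose steel bracket behind the pillar rises to 324 mm. mark is here when the mark is under the pointer.
- media_bottle: Bystander: clear glass jar with black cap, 72 mm in diameter, 135 mm high, origin under its centre.
- tip_box: Bystander: green box of pipette tips, 85 x 122 mm, 75 mm high, origin under its centre.
- vial_rack: Bystander: blue rack with amber vials, 80 x 150 mm, 96 mm high, origin under its centre.
- blue_box: Bystander: light-blue lidded box, 144 x 174 mm, 88 mm high, origin under its centre.
- beaker: Bystander: glass beaker, 84 mm in diameter, 100 mm high, origin under its centre.
- white_tub: Bystander: small white tub with lid, 74 mm in diameter, 70 mm high, origin under its centre.
- wheel (a point): The big wheel: metal rim of 130 mm outer radius, 30 mm wide, six spokes, each with an amber vial (28 x 60 mm, teal cap) on the side away from the crank. This point is its centre on the shaft, x along the shaft, z towards the red mark. Hands off.

How it is judged (in metres and radians):
On the way, in this order (a step that is already met when the one before it is completed fails the run):
1. the wheel runs clockwise at 17 to 23 turns a minute for eight seconds without a break (velocity of joint rotor between 1.78 and 2.41 rad/s), for 8 s.
2. the wheel is at rest with the red mark under the pointer (distance between mark and pointer below 0.02 m and velocity of joint rotor between -0.1 and 0.1 rad/s), for 0.3 s.
At the end, for the whole second after the job is handed in: The wheel is at rest (under 0.1 rad/s) with the middle of the red mark within 20 mm (0.15 rad) of the point under the pointer, and the crank is let go and still (handle under 0.02 m/s) (all of step 2 and linear speed of handle below 0.02 m/s); the robot touches nothing.
It fails at once if the wheel passes 30 turns a minute (velocity of joint rotor above 3.14 rad/s or velocity of joint rotor below -3.14 rad/s).
It fails at once if the robot touches the wheel or its vials (contact force between any of the fingers, the arm and rotor_c0 above 1 N or contact force between any of the fingers, the arm and rotor_c1 above 1 N).
It fails at once if something else on the bench is displaced by more than 20 mm (distance of any of media_bottle, tip_box, vial_rack, blue_box, beaker, white_tub from where it was at the start of the episode above 0.02 m).
It also fails if it takes over 67 s, if anything falls off the work surface, if the arm or the gripper's body presses on something with over 40 N, if the wrist force passes 120 N, or if a joint passes its speed limit or range.

## Working session

There is one attempt and no reset: what is moved stays moved. The work goes in short steps, Python scripts to look and compute and a tool call to move; the robot and the scene stay as the last step left them, time stands still between calls to the robot, and variables do not carry over. Pictures are saved under pics/ and viewed, at most 10 in all, crops included, and the job is handed in when it is done.

Besides the shell and the picture viewer there is one more tool, called after ">>>" in YAML: its name, and indented under it one key for each argument. apply_moves: Moves the arm, as the interface text tells. Its arguments: {"type":"object","properties":{"moves":{"type":"array"},"hand":{"type":"number"},"grip_force":{"type":"number"}},"required":["moves"]}

```bash
mkdir -p pics; cat > h.py <<'E'
import numpy as np, cv2
from station import r, viewer
def K(im):
    f=210/np.tan(np.radians(im["fov_y"])/2); return np.array([[f,0,im["cx"]],[0,f,im["cy"]],[0,0,1.]])
def save(im,n): cv2.imwrite(f"pics/{n}.png",im["color"][:,:,::-1])
def cloud(im):
    v,u=np.mgrid[0:420,0:560]; p=np.stack([u,v],-1).reshape(-1,1,2).astype(np.float64)
    n=cv2.undistortPoints(p,K(im),np.array(im["D"],float)).reshape(420,560,2)
    d=im["depth"][...,None]; c=np.concatenate([n*d,d],-1)
    return (c-np.array(im["t"]))@np.array(im["R"])
E
python3 - <<'E'
from h import *
ims={n:viewer.get_image(n) for n in("scene","side","wrist")}
cv2.imwrite("pics/a.png",cv2.resize(np.hstack([ims["scene"]["color"],ims["side"]["color"]])[:,:,::-1],(800,300),interpolation=cv2.INTER_AREA))
save(ims["scene"],"scene")
print(r.observe())
for n,im in ims.items():
    P=cloud(im); hsv=cv2.cvtColor(im["color"],cv2.COLOR_RGB2HSV)
    print(n,-np.array(im["R"]).T@im["t"])
    H,S,V=[hsv[...,i].astype(int) for i in range(3)]; ok=im["depth"]>0
    for c,m in dict(green=(H>40)&(H<80)&(S>90),red=((H<6)|(H>174))&(S>140),yellow=(H>22)&(H<34)&(S>140),navy=(H>105)&(H<125)&(S>100)).items():
        k,l,st,ce=cv2.connectedComponentsWithStats((m&ok).astype(np.uint8))
        for i in range(1,k):
            if st[i,4]>25: q=P[l==i]; print(c,st[i],np.median(q,0).round(),q.min(0).round(),q.max(0).round())
E
```

```text
{'time_s': 0.15, 'qpos': array([-0.06621394,  0.53700712, -0.00440453,  1.53858608,  0.0026035 ,
        1.06728528, -0.07118903]), 'qvel': array([ 0.00021878, -0.0006518 ,  0.00027753, -0.00438061,  0.00156647,
       -0.00105417,  0.00085851]), 'joint_torque': array([ 1.87267411e-03, -5.71325254e+01,  9.91865471e-01, -2.51826882e+01,
       -5.61970426e-02,  1.52406085e-02,  1.04863441e-04]), 'position': array([ 6.49568648e+02, -1.73416864e-02,  2.46054380e+02]), 'tool_rot': array([-3.14031756e+00,  1.16566140e-04,  1.57086499e+00]), 'force': array([ 0.29218598, -0.08155794,  0.73391001]), 'ft_torque': array([-0.0093285 ,  0.03358954,  0.02898325]), 'gripper_force': 0.0, 'gripper_width': 1.0002250273905973}
scene [1328.78037872 -265.32578271  868.35332067]
green [376  51  18   3  40] [-557.  863.  205.] [-564.  816.  197.] [-544.  918.  211.]
green [263  58  11   3  27] [-558.  249.  203.] [-569.  218.  195.] [-548.  270.  210.]
green [177  62  42   6 116] [-555.  -96.  204.] [-571. -187.  197.] [-540.    2.  213.]
green [135  66  37   7 112] [-556. -296.  203.] [-568. -375.  194.]
[... 2334 characters left out ...]
   85 2938] [581. 127.  22.] [490.   3.  -6.] [745. 212. 208.]
navy [218 242  11  13  56] [700.  56.  21.] [690.  35.  16.] [713.  88.  25.]
navy [ 200  333   63   54 1186] [456. 395.  34.] [415. 291.  -5.] [539. 462.  97.]
wrist [648.08104193  78.41631059 384.15203352]
green [   0   90  108   46 3231] [471.  74. 130.] [330.  48.  -2.] [536.  98. 194.]
green [ 523  126   37  154 2836] [1519. -308. -617.] [ 712. -499. -665.] [1525.   36.  308.]
yellow [  197     0   193   112 18242] [650.  88. 324.] [634.  74.  -1.] [752. 118. 327.]
yellow [503 336   4  14  30] [699.  28. 323.] [698.  26. 321.] [700.  29. 324.]
navy [ 138  126   93   54 3510] [543.  30.  20.] [490.   0.  -0.] [603.  68. 180.]
```

View pics/a.png

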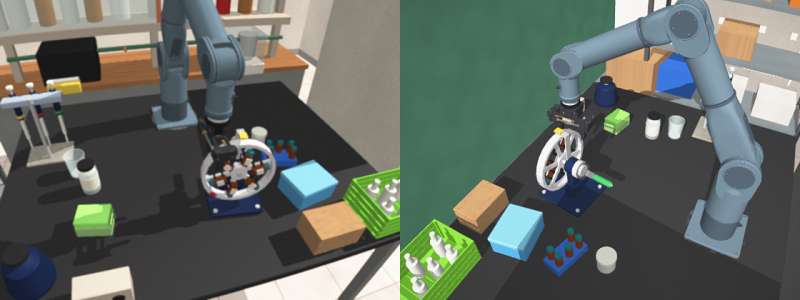

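```bash
python3 - <<'E'
from h import *
A=[];G=[]
for n in("scene","side","wrist"):
    im=viewer.get_image(n); P=cloud(im); hsv=cv2.cvtColor(im["color"],cv2.COLOR_RGB2HSV).astype(int); H,S=hsv[...,0],hsv[...,1]; ok=im["depth"]>0
    m=(H>100)&(H<128)&(S>80)&ok&(abs(P[...,2]-20)<5)&(P[...,0]>450)&(P[...,0]<760)&(P[...,1]>-40)&(P[...,1]<230)
    A.append(P[m][:,:2])
    g=(H>40)&(H<85)&(S>90)&ok&(P[...,0]>400)&(P[...,0]<560)&(P[...,1]>0)&(P[...,1]<140)&(P[...,2]>60)
    q=P[g]; print(n,len(q))
    if n!="scene" : G.append(q)
    if len(q)>20:
        c=np.median(q,0);q=q[np.linalg.norm(q-c,axis=1)<60]; c=q.mean(0); d=np.linalg.svd(q-c,full_matrices=False)[2][0]; print(c.round(1),d.round(3),np.percentile((q-c)@d,[1,99]), np.percentile(q[:,2],[5,50,95,99]))
    w=(S<40)&(hsv[...,2]>120)&ok&(P[...,0]>520)&(P[...,0]<780)&(P[...,1]>-80)&(P[...,1]<260)&(P[...,2]>30)&(P[...,2]<310)
    q=P[w]; print("white",len(q))
    if len(q)>300:
        best=(0,)
        rng=np.random.default_rng(0)
        for _ in range(400):
            s=q[rng.choice(len(q),3,False)]; nn=np.cross(s[1]-s[0],s[2]-s[0]); nn/=np.linalg.norm(nn)+1e-9
            if abs(nn[2])>.15: continue
            k=(abs((q-s[0])@nn)<2).sum()
            if k>best[0]: best=(k,nn,s[0]@nn)
        print(best); 
    save(im,"b_"+n)
A=np.vstack(A).astype(np.float32); print(len(A),cv2.minAreaRect(A))
for lo in(0.5,2):print(np.percentile(A,[lo,100-lo],axis=0))
import numpy as np
np.save("A.npy",A)
E
```

```text
scene 3
white 3298
(np.int64(912), array([ 0.99215156, -0.12503705, -0.00100871]), np.float64(654.163389784732))
side 229
[473.2  79.6 125.8] [-0.993  0.119  0.005] [-46.03071141  39.69264568] [114.21754924 126.94956607 132.47598739 134.73174031]
white 3086
(np.int64(554), array([-0.9941871 ,  0.1053962 ,  0.02199201]), np.float64(-628.4388066162328))
wrist 3069
[473.3  73.9 128.9] [ 0.98  -0.198  0.006] [-35.36133409  40.75715248] [122.92416598 129.82052005 132.02499598 132.66468915]
white 23703
(np.int64(2949), array([-0.83227517,  0.53945613, -0.12769152]), np.float64(-548.4405661433541))
7564 ((612.7255249023438, 96.7367935180664), (205.0308380126953, 225.67584228515625), 82.77794647216797)
[[492.44936401 -10.34557249]
 [728.21277008 202.36797089]]
[[ 4.95623189e+02 -4.91631743e-02]
 [ 7.20302495e+02  1.91471812e+02]]
```

View pics/b_side.png

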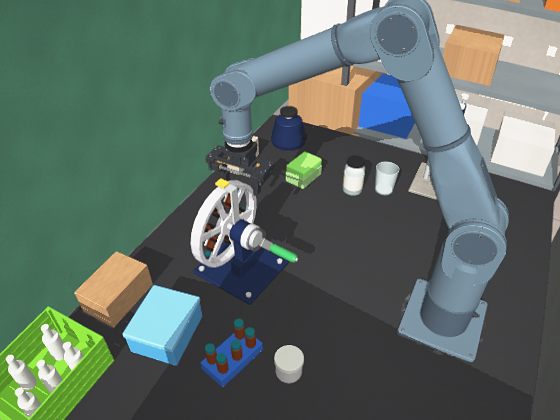

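View pics/b_wrist.png

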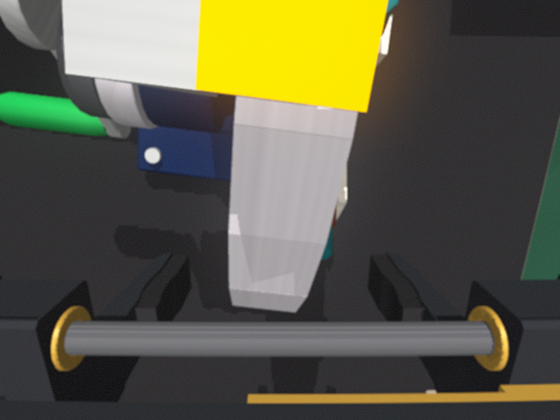

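View pics/b_scene.png

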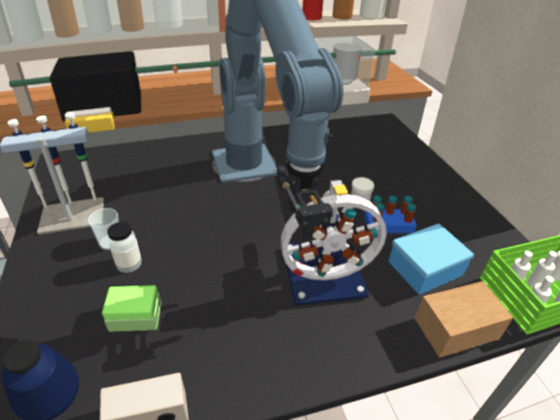

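The pictures show the wheel (scene px ~335,235) with its red mark low left (298,272), the pointer at (335,185), and the green handle low on the robot side (side px 280,250). The fingers straddle the rim at present. I'll go straight up, then over the handle while turning the hand.

>>> apply_moves:
  moves:
    - [0, 0, -45, 0]
    - [0, 0, -90, 0]
    - [0, 0, -120, 0]
    - [15, -36, -120, -0.14]
    - [30, -72, -120, -0.28]
    - [45, -108, -120, -0.42]
    - [60, -144, -120, -0.56]
    - [72, -178, -120, -0.7]
  hand: 1
  grip_force: 20

```text
time_s: 1.1
position: [470.2, 72.8, 366.7]
tool_rot: [3.142, 0.0, 2.277]
force: [0.0, 0.2, 0.3]
gripper_width: 1.0
gripper_force: 0.0
```

>>> apply_moves:
  moves:
    - [0, 0, 0, -0.14]
    - [0, 0, 0, -0.28]
    - [0, 0, 0, -0.42]
    - [0, 0, 0, -0.56]
    - [0, 0, 0, -0.7]
    - [0, 0, 0, -0.746]
    - [0, 0, 0, -0.746]
    - [0, 0, 0, -0.746]

```text
time_s: 1.9
position: [472.0, 72.0, 366.7]
tool_rot: [-3.142, 0.0, 3.015]
force: [0.0, -0.2, -0.6]
gripper_width: 1.003
gripper_force: 0.0
```

```bash
cat >> h.py <<'E'
YAW=-0.125; O=np.array([595.8,97.8])
def stand2w(p):
    c,s=np.cos(YAW),np.sin(YAW); p=np.atleast_2d(p).astype(float)
    return np.c_[O[0]+c*p[:,0]-s*p[:,1],O[1]+s*p[:,0]+c*p[:,1],p[:,2]]
def w2stand(q):
    c,s=np.cos(YAW),np.sin(YAW); x=q[...,0]-O[0];y=q[...,1]-O[1]
    return np.stack([c*x+s*y,-s*x+c*y,q[...,2]],-1)
def proj(im,X):
    return cv2.projectPoints(X,cv2.Rodrigues(np.array(im["R"],float))[0],np.array(im["t"],float),K(im),np.array(im["D"],float))[0][:,0]
def circ(x,rad,th): return np.c_[np.full_like(th,x),-rad*np.sin(th),170+rad*np.cos(th)]
def mark(name="scene"):
    im=viewer.get_image(name); hsv=cv2.cvtColor(im["color"],cv2.COLOR_RGB2HSV).astype(int)
    m=((hsv[...,0]<6)|(hsv[...,0]>174))&(hsv[...,1]>140)&(hsv[...,2]>60)
    th=np.arange(0,2*np.pi,.01); pp=proj(im,stand2w(circ(62,133,th)))
    v,u=np.nonzero(m); 
    if len(u)==0: return im,None,0,0
    D=np.linalg.norm(np.c_[u,v][:,None]-pp[None],axis=2); sel=D.min(1)<9
    if sel.sum()<4: return im,None,int(sel.sum()),0
    D=np.linalg.norm(np.c_[u,v][sel].mean(0)-pp,axis=1); k=D.argmin()
    return im,th[k],int(sel.sum()),D[k]
E
python3 - <<'E'
from h import *
from scipy.optimize import least_squares
im,th,n,d=mark(); print("mark",th,n,d, r.observe()["time_s"])
P=w2stand(cloud(im)); hsv=cv2.cvtColor(im["color"],cv2.COLOR_RGB2HSV).astype(int)
w=(hsv[...,1]<50)&(hsv[...,2]>110)&(P[...,0]>20)&(P[...,0]<110)
rad=np.hypot(P[...,1],P[...,2]-170); q=P[w&(rad<150)&(rad>100)]
print(np.percentile(q[:,0],[2,20,50,80,98]))
f=q[abs(q[:,0]-np.median(q[:,0]))<6]
aa=np.arctan2(-f[:,1],f[:,2]-170); E=[]
for a in np.arange(-3.1,3.1,.15):
    s=f[abs(aa-a)<.075]
    if len(s)>10: rr=np.hypot(s[:,1],s[:,2]-170); E.append([a,np.percentile(rr,95),np.percentile(rr,5),np.median(s[:,0])])
E=np.array(E); 
for col in (1,2): print("circle fit R,dy,dz",least_squares(lambda p:p[0]-p[1]*np.sin(E[:,0])+p[2]*np.cos(E[:,0])-E[:,col],[130,0,0],loss="soft_l1").x)
# face plane tilt
print("x=a+b*y",np.polyfit(-120*np.sin(E[:,0]),E[:,3],1))
ov=im["color"].copy()
for p in proj(im,stand2w(circ(62,133,np.arange(0,6.28,.1)))): cv2.circle(ov,tuple(int(x) for x in p),1,(255,0,255),-1)
W=viewer.get_image("wrist"); Q=w2stand(cloud(W)); h2=cv2.cvtColor(W["color"],cv2.COLOR_RGB2HSV).astype(int)
g=(h2[...,0]>40)&(h2[...,0]<85)&(h2[...,1]>90)&(Q[...,2]>80)&(Q[...,2]<200)&(abs(Q[...,0]+120)<60)&(abs(Q[...,1])<90)
q=Q[g]; print("handle n",len(q),[ [x0]+np.percentile(q[abs(q[:,0]-x0)<6],[1,50,99],axis=0)[:,1].round(1).tolist()+[np.percentile(q[abs(q[:,0]-x0)<6][:,2],97).round(1)] for x0 in(-150,-135,-120,-105,-90)],q[:,0].min(),q[:,0].max())
cv2.imwrite("pics/c.png",cv2.resize(np.hstack([ov,W["color"]])[:,:,::-1],(800,300),interpolation=cv2.INTER_AREA))
E
```

```text
mark 2.5500000000000003 35 4.148206171641181 1.95
[26.53021596 56.611771   70.59686418 76.56644179 78.83575426]
circle fit R,dy,dz [129.96631879  -1.20402921   0.79050693]
circle fit R,dy,dz [118.05530088  -0.58316557   1.4171668 ]
x=a+b*y [2.15332419e-03 7.39442192e+01]
handle n 1516 [[-150, -50.5, -39.0, -26.3, np.float64(131.8)], [-135, -50.7, -37.9, -26.2, np.float64(132.1)], [-120, -50.8, -37.8, -26.0, np.float64(131.9)], [-105, -50.9, -37.8, -25.8, np.float64(132.2)], [-90, -51.0, -39.0, -25.7, np.float64(131.7)]] -161.224760001936 -74.57456349448553
```

View pics/c.png

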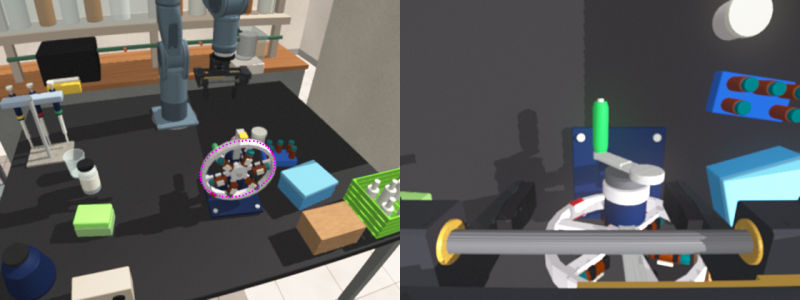

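The overlay circle lies on the rim in the scene view (px ~240,168 in the half-size picture). The wrist view shows the handle straight ahead at (600,125) between the fingers' planes, parallel to the stand's x. Pose fit agrees to ~1 mm. Going down and closing.

>>> apply_moves:
  moves:
    - [0, 1, 40, 0]
    - [0, 2, 80, 0]
    - [0, 2, 120, 0]
    - [0, 2, 160, 0]
    - [0, 2, 200, 0]
    - [0, 2, 235, 0]
    - [0, 2, 260, 0]
    - [0, 2, 260, 0]

```text
time_s: 2.8
position: [470.0, 73.6, 104.1]
tool_rot: [-3.14, -0.006, 3.016]
force: [0.2, -1.5, 0.4]
gripper_width: 0.999
gripper_force: 0.0
```

>>> apply_moves:
  moves:
    - [0, 0, 0, 0]
    - [0, 0, 0, 0]
    - [0, 0, 0, 0]
    - [0, 0, 0, 0]
    - [0, 0, 0, 0]
    - [0, 0, 0, 0]
    - [0, 0, 0, 0]
  hand: 0
  grip_force: 20

```text
time_s: 3.5
position: [472.3, 74.0, 106.8]
tool_rot: [-3.142, 0.0, 3.017]
force: [0.0, 0.3, 0.2]
gripper_width: 0.389
gripper_force: 0.0
```

>>> apply_moves:
  moves:
    - [0, 0, 0, 0]
    - [0, 0, 0, 0]
    - [0, 0, 0, 0]
    - [0, 0, 0, 0]

```text
time_s: 3.9
position: [472.2, 74.0, 106.7]
tool_rot: [-3.142, -0.0, 3.017]
force: [0.7, -0.3, -1.0]
gripper_width: 0.281
gripper_force: 19.7
```

```bash
cat >> h.py <<'E'
def rows(a0,das):
    P=lambda a:(np.round(-65*np.sin(a)),-np.round(65*np.cos(a))); b=P(a0); a=a0; out=[]
    for d in das:
        a+=d; p=P(a); out.append([0,int(p[0]-b[0]),int(p[1]-b[1]),0])
    print(round(a%(2*np.pi),4),out); return a
E
python3 - <<'E'
from h import *
o=r.observe(); print(o["gripper_width"],o["gripper_force"],o["force"],o["position"])
s=2*np.pi/21
a=rows(2.495,[s*k/8 for k in(1,2,3,4,5,6,7)]); 
for k in range(3): a=rows(a,[s]*7)
E
```

```text
0.28126113134479863 19.683181344880722 [ 0.68224574 -0.34183037 -1.00078758] [472.19586814  73.97495334 106.66883321]
3.5422 [[0, 2, 1, 0], [0, 6, 4, 0], [0, 12, 7, 0], [0, 22, 11, 0], [0, 33, 13, 0], [0, 48, 12, 0], [0, 64, 8, 0]]
5.6366 [[0, 17, -10, 0], [0, 30, -25, 0], [0, 38, -43, 0], [0, 40, -62, 0], [0, 37, -81, 0], [0, 28, -98, 0], [0, 14, -112, 0]]
1.4478 [[0, -17, -9, 0], [0, -36, -13, 0], [0, -55, -11, 0], [0, -73, -3, 0], [0, -88, 9, 0], [0, -98, 25, 0], [0, -104, 44, 0]]
3.5422 [[0, 1, 19, 0], [0, 7, 38, 0], [0, 19, 53, 0], [0, 34, 65, 0], [0, 52, 72, 0], [0, 72, 73, 0], [0, 90, 68, 0]]
```

>>> apply_moves:
  moves:
    - [0, 2, 1, 0]
    - [0, 6, 4, 0]
    - [0, 12, 7, 0]
    - [0, 22, 11, 0]
    - [0, 33, 13, 0]
    - [0, 48, 12, 0]
    - [0, 64, 8, 0]

```text
time_s: 4.6
position: [480.5, 138.2, 98.8]
tool_rot: [-3.141, -0.0, 3.017]
force: [-2.1, -7.3, 16.4]
gripper_width: 0.286
gripper_force: 18.5
```

>>> apply_moves:
  moves:
    - [0, 17, -10, 0]
    - [0, 30, -25, 0]
    - [0, 38, -43, 0]
    - [0, 40, -62, 0]
    - [0, 37, -81, 0]
    - [0, 28, -98, 0]
    - [0, 14, -112, 0]

```text
time_s: 5.3
position: [482.0, 151.1, 211.1]
tool_rot: [-3.14, 0.0, 3.018]
force: [5.3, -6.9, -11.7]
gripper_width: 0.287
gripper_force: 20.7
```

>>> apply_moves:
  moves:
    - [0, -17, -9, 0]
    - [0, -36, -13, 0]
    - [0, -55, -11, 0]
    - [0, -73, -3, 0]
    - [0, -88, 9, 0]
    - [0, -98, 25, 0]
    - [0, -104, 44, 0]

```text
time_s: 6.0
position: [468.9, 48.3, 166.6]
tool_rot: [3.142, 0.0, 3.016]
force: [0.6, 5.4, -0.2]
gripper_width: 0.284
gripper_force: 19.9
```

>>> apply_moves:
  moves:
    - [0, 1, 19, 0]
    - [0, 7, 38, 0]
    - [0, 19, 53, 0]
    - [0, 34, 65, 0]
    - [0, 52, 72, 0]
    - [0, 72, 73, 0]
    - [0, 90, 68, 0]

```text
time_s: 6.7
position: [480.6, 139.4, 98.9]
tool_rot: [3.141, 0.0, 3.018]
force: [-1.5, -6.7, 14.4]
gripper_width: 0.284
gripper_force: 18.9
```

```bash
cat > m.py <<'E'
from h import *
t=r.observe()["time_s"]; im,th,n,d=mark(); print(t,th,n,d)
if th is None: save(im,"x%.2f"%t)
E
python3 m.py
```

```text
6.7 6.1000000000000005 132 3.111370316316918
```

>>> apply_moves:
  moves:
    - [0, 17, -10, 0]
    - [0, 30, -25, 0]
    - [0, 38, -43, 0]
    - [0, 40, -62, 0]
    - [0, 37, -81, 0]
    - [0, 28, -98, 0]
    - [0, 14, -112, 0]

```text
time_s: 7.45
position: [481.9, 150.5, 211.2]
tool_rot: [-3.139, -0.0, 3.017]
force: [7.0, -9.1, -13.2]
gripper_width: 0.28
gripper_force: 20.8
```

```bash
python3 m.py
```

```text
7.45 1.33 106 3.8318921398994474
```

>>> apply_moves:
  moves:
    - [0, -17, -9, 0]
    - [0, -36, -13, 0]
    - [0, -55, -11, 0]
    - [0, -73, -3, 0]
    - [0, -88, 9, 0]
    - [0, -98, 25, 0]
    - [0, -104, 44, 0]

```text
time_s: 8.2
position: [468.9, 48.4, 166.8]
tool_rot: [3.142, 0.0, 3.016]
force: [0.2, 5.1, -0.6]
gripper_width: 0.282
gripper_force: 19.9
```

```bash
python3 m.py
```

```text
8.2 2.97 31 4.839105714786137
```

>>> apply_moves:
  moves:
    - [0, 1, 19, 0]
    - [0, 7, 38, 0]
    - [0, 19, 53, 0]
    - [0, 34, 65, 0]
    - [0, 52, 72, 0]
    - [0, 72, 73, 0]
    - [0, 90, 68, 0]

```text
time_s: 8.95
position: [480.6, 139.7, 99.0]
tool_rot: [3.141, -0.0, 3.018]
force: [-0.9, -4.0, 11.1]
gripper_width: 0.28
gripper_force: 19.1
```

>>> apply_moves:
  moves:
    - [0, 17, -10, 0]
    - [0, 30, -25, 0]
    - [0, 38, -43, 0]
    - [0, 40, -62, 0]
    - [0, 37, -81, 0]
    - [0, 28, -98, 0]
    - [0, 14, -112, 0]

```text
time_s: 9.65
position: [481.8, 150.3, 211.3]
tool_rot: [-3.139, -0.0, 3.017]
force: [6.0, -9.5, -13.8]
gripper_width: 0.282
gripper_force: 20.9
```

>>> apply_moves:
  moves:
    - [0, -17, -9, 0]
    - [0, -36, -13, 0]
    - [0, -55, -11, 0]
    - [0, -73, -3, 0]
    - [0, -88, 9, 0]
    - [0, -98, 25, 0]
    - [0, -104, 44, 0]

```text
time_s: 10.35
position: [469.0, 48.4, 167.0]
tool_rot: [3.142, 0.0, 3.017]
force: [-0.1, 4.6, -0.9]
gripper_width: 0.283
gripper_force: 19.9
```

>>> apply_moves:
  moves:
    - [0, 1, 19, 0]
    - [0, 7, 38, 0]
    - [0, 19, 53, 0]
    - [0, 34, 65, 0]
    - [0, 52, 72, 0]
    - [0, 72, 73, 0]
    - [0, 90, 68, 0]

```text
time_s: 11.05
position: [480.6, 139.7, 99.0]
tool_rot: [3.141, 0.0, 3.018]
force: [-0.4, -4.0, 11.4]
gripper_width: 0.28
gripper_force: 19.1
```

```bash
python3 m.py
```

```text
11.05 2.5100000000000002 38 6.74749645822056
```

>>> apply_moves:
  moves:
    - [0, 17, -10, 0]
    - [0, 30, -25, 0]
    - [0, 38, -43, 0]
    - [0, 40, -62, 0]
    - [0, 37, -81, 0]
    - [0, 28, -98, 0]
    - [0, 14, -112, 0]

```text
time_s: 11.8
position: [481.8, 150.3, 211.3]
tool_rot: [-3.139, -0.0, 3.017]
force: [6.2, -10.4, -14.5]
gripper_width: 0.275
gripper_force: 20.8
```

>>> apply_moves:
  moves:
    - [0, -17, -9, 0]
    - [0, -36, -13, 0]
    - [0, -55, -11, 0]
    - [0, -73, -3, 0]
    - [0, -88, 9, 0]
    - [0, -98, 25, 0]
    - [0, -104, 44, 0]

```text
time_s: 12.5
position: [468.9, 48.4, 167.0]
tool_rot: [3.141, 0.0, 3.017]
force: [0.1, 5.2, -0.7]
gripper_width: 0.282
gripper_force: 19.9
```

>>> apply_moves:
  moves:
    - [0, 1, 19, 0]
    - [0, 7, 38, 0]
    - [0, 19, 53, 0]
    - [0, 34, 65, 0]
    - [0, 52, 72, 0]
    - [0, 72, 73, 0]
    - [0, 90, 68, 0]

```text
time_s: 13.2
position: [480.6, 139.7, 98.9]
tool_rot: [3.141, -0.0, 3.018]
force: [-0.7, -4.9, 10.6]
gripper_width: 0.28
gripper_force: 19.2
```

>>> apply_moves:
  moves:
    - [0, 17, -10, 0]
    - [0, 30, -25, 0]
    - [0, 38, -43, 0]
    - [0, 40, -62, 0]
    - [0, 37, -81, 0]
    - [0, 28, -98, 0]
    - [0, 14, -112, 0]

```text
time_s: 13.9
position: [481.8, 150.3, 211.2]
tool_rot: [-3.139, -0.0, 3.017]
force: [6.0, -10.0, -13.7]
gripper_width: 0.282
gripper_force: 20.9
```

```bash
python3 m.py
```

```text
13.9 1.98 49 7.770717468264002
```

>>> apply_moves:
  moves:
    - [0, -17, -9, 0]
    - [0, -36, -13, 0]
    - [0, -55, -11, 0]
    - [0, -73, -3, 0]
    - [0, -88, 9, 0]
    - [0, -98, 25, 0]
    - [0, -104, 44, 0]

```text
time_s: 14.65
position: [468.9, 48.4, 167.0]
tool_rot: [3.141, 0.0, 3.017]
force: [-0.1, 5.5, -0.1]
gripper_width: 0.279
gripper_force: 19.9
```

>>> apply_moves:
  moves:
    - [0, 1, 19, 0]
    - [0, 7, 38, 0]
    - [0, 19, 53, 0]
    - [0, 34, 65, 0]
    - [0, 52, 72, 0]
    - [0, 72, 73, 0]
    - [0, 90, 68, 0]

```text
time_s: 15.35
position: [480.6, 139.7, 98.9]
tool_rot: [3.141, 0.0, 3.018]
force: [-0.5, -3.1, 11.4]
gripper_width: 0.28
gripper_force: 19.2
```

>>> apply_moves:
  moves:
    - [0, 17, -10, 0]
    - [0, 30, -25, 0]
    - [0, 38, -43, 0]
    - [0, 40, -62, 0]
    - [0, 37, -81, 0]
    - [0, 28, -98, 0]
    - [0, 14, -112, 0]

```text
time_s: 16.05
position: [481.8, 150.3, 211.3]
tool_rot: [-3.139, -0.0, 3.017]
force: [5.9, -9.2, -14.0]
gripper_width: 0.277
gripper_force: 20.9
```

>>> apply_moves:
  moves:
    - [0, -17, -9, 0]
    - [0, -36, -13, 0]
    - [0, -55, -11, 0]
    - [0, -73, -3, 0]
    - [0, -88, 9, 0]
    - [0, -98, 25, 0]
    - [0, -104, 44, 0]

```text
time_s: 16.75
position: [468.9, 48.4, 167.0]
tool_rot: [3.141, 0.0, 3.017]
force: [-0.5, 4.6, -0.1]
gripper_width: 0.279
gripper_force: 19.9
```

```bash
python3 m.py
```

```text
16.75 1.42 94 4.708276192775231
```

>>> apply_moves:
  moves:
    - [0, 1, 19, 0]
    - [0, 7, 38, 0]
    - [0, 19, 53, 0]
    - [0, 34, 65, 0]
    - [0, 52, 72, 0]
    - [0, 72, 73, 0]
    - [0, 90, 68, 0]

```text
time_s: 17.5
position: [480.6, 139.8, 99.0]
tool_rot: [3.141, -0.0, 3.018]
force: [-0.5, -4.6, 9.8]
gripper_width: 0.281
gripper_force: 19.2
```

```bash
python3 - <<'E'
from h import *
s=2*np.pi/21
a=rows(3.5422,np.linspace(.28,.06,8)); 
for k in range(3): a=rows(a,[.06]*7)
E
```

```text
4.9022 [[0, 16, -9, 0], [0, 27, -21, 0], [0, 34, -33, 0], [0, 38, -45, 0], [0, 40, -55, 0], [0, 40, -62, 0], [0, 39, -68, 0], [0, 39, -72, 0]]
5.3222 [[0, -1, -4, 0], [0, -2, -8, 0], [0, -3, -11, 0], [0, -5, -15, 0], [0, -7, -19, 0], [0, -9, -22, 0], [0, -11, -25, 0]]
5.7422 [[0, -2, -3, 0], [0, -5, -6, 0], [0, -7, -9, 0], [0, -10, -12, 0], [0, -13, -14, 0], [0, -16, -17, 0], [0, -20, -19, 0]]
6.1622 [[0, -3, -2, 0], [0, -6, -3, 0], [0, -10, -5, 0], [0, -14, -6, 0], [0, -17, -7, 0], [0, -21, -8, 0], [0, -25, -9, 0]]
```

>>> apply_moves:
  moves:
    - [0, 16, -9, 0]
    - [0, 27, -21, 0]
    - [0, 34, -33, 0]
    - [0, 38, -45, 0]
    - [0, 40, -55, 0]
    - [0, 40, -62, 0]
    - [0, 39, -68, 0]
    - [0, 39, -72, 0]

```text
time_s: 18.3
position: [485.1, 175.7, 171.3]
tool_rot: [-3.141, 0.0, 3.016]
force: [1.5, -5.9, -0.2]
gripper_width: 0.286
gripper_force: 19.9
```

```bash
python3 m.py
```

```text
18.3 4.3 41 0.945497350898399
```

>>> apply_moves:
  moves:
    - [0, -1, -4, 0]
    - [0, -2, -8, 0]
    - [0, -3, -11, 0]
    - [0, -5, -15, 0]
    - [0, -7, -19, 0]
    - [0, -9, -22, 0]
    - [0, -11, -25, 0]

```text
time_s: 19.05
position: [483.8, 165.0, 195.9]
tool_rot: [-3.142, 0.0, 3.017]
force: [3.2, -4.2, -2.6]
gripper_width: 0.28
gripper_force: 20.1
```

```bash
python3 m.py
```

```text
19.05 4.79 37 0.2984506933430968
```

>>> apply_moves:
  moves:
    - [0, -2, -3, 0]
    - [0, -5, -6, 0]
    - [0, -7, -9, 0]
    - [0, -10, -12, 0]
    - [0, -13, -14, 0]
    - [0, -16, -17, 0]
    - [0, -20, -19, 0]

```text
time_s: 19.8
position: [481.2, 145.0, 214.4]
tool_rot: [-3.141, -0.0, 3.017]
force: [4.2, -3.7, -5.9]
gripper_width: 0.282
gripper_force: 20.3
```

>>> apply_moves:
  moves:
    - [0, -3, -2, 0]
    - [0, -6, -3, 0]
    - [0, -10, -5, 0]
    - [0, -14, -6, 0]
    - [0, -17, -7, 0]
    - [0, -21, -8, 0]
    - [0, -25, -9, 0]

```text
time_s: 20.5
position: [478.0, 120.7, 223.0]
tool_rot: [3.142, -0.0, 3.017]
force: [7.6, -2.2, -14.9]
gripper_width: 0.286
gripper_force: 20.8
```

```bash
python3 m.py; python3 - <<'E'
from h import *
a=6.1622
for k in range(2): a=rows(a,[.05]*7)
E
```

```text
20.5 5.37 86 2.5752803111746836
0.229 [[0, -3, 0, 0], [0, -7, 0, 0], [0, -10, 0, 0], [0, -13, 0, 0], [0, -16, 1, 0], [0, -20, 1, 0], [0, -23, 2, 0]]
0.579 [[0, -3, 1, 0], [0, -6, 1, 0], [0, -9, 3, 0], [0, -12, 4, 0], [0, -15, 5, 0], [0, -18, 7, 0], [0, -21, 9, 0]]
```

>>> apply_moves:
  moves:
    - [0, -3, 0, 0]
    - [0, -7, 0, 0]
    - [0, -10, 0, 0]
    - [0, -13, 0, 0]
    - [0, -16, 1, 0]
    - [0, -20, 1, 0]
    - [0, -23, 2, 0]

```text
time_s: 21.25
position: [475.2, 98.3, 221.7]
tool_rot: [3.141, 0.0, 3.018]
force: [3.5, 1.3, -4.7]
gripper_width: 0.283
gripper_force: 20.2
```

>>> apply_moves:
  moves:
    - [0, -3, 1, 0]
    - [0, -6, 1, 0]
    - [0, -9, 3, 0]
    - [0, -12, 4, 0]
    - [0, -15, 5, 0]
    - [0, -18, 7, 0]
    - [0, -21, 9, 0]

```text
time_s: 21.95
position: [472.5, 77.1, 212.7]
tool_rot: [3.141, -0.0, 3.017]
force: [2.4, 3.2, -4.7]
gripper_width: 0.282
gripper_force: 20.1
```

```bash
python3 m.py; python3 - <<'E'
from h import *
a=.579
a=rows(a,[.05]*7)
a=rows(a,[.05]*7)
E
```

```text
21.95 5.74 111 3.162691769496767
0.929 [[0, -2, 1, 0], [0, -5, 3, 0], [0, -7, 6, 0], [0, -10, 8, 0], [0, -12, 10, 0], [0, -14, 13, 0], [0, -16, 15, 0]]
1.279 [[0, -2, 3, 0], [0, -4, 5, 0], [0, -5, 8, 0], [0, -7, 11, 0], [0, -8, 14, 0], [0, -9, 17, 0], [0, -10, 20, 0]]
```

>>> apply_moves:
  moves:
    - [0, -2, 1, 0]
    - [0, -5, 3, 0]
    - [0, -7, 6, 0]
    - [0, -10, 8, 0]
    - [0, -12, 10, 0]
    - [0, -14, 13, 0]
    - [0, -16, 15, 0]

```text
time_s: 22.7
position: [470.5, 60.9, 197.5]
tool_rot: [-3.142, -0.0, 3.017]
force: [2.2, 4.3, -2.8]
gripper_width: 0.286
gripper_force: 20.0
```

>>> apply_moves:
  moves:
    - [0, -2, 3, 0]
    - [0, -4, 5, 0]
    - [0, -5, 8, 0]
    - [0, -7, 11, 0]
    - [0, -8, 14, 0]
    - [0, -9, 17, 0]
    - [0, -10, 20, 0]

```text
time_s: 23.4
position: [469.2, 50.8, 177.4]
tool_rot: [-3.141, -0.0, 3.017]
force: [0.2, 2.1, -0.4]
gripper_width: 0.284
gripper_force: 19.9
```

```bash
cat > n.py <<'E'
from h import *
t=r.observe()["time_s"]; im,th,n,d=mark(); print(t,th,n,d)
c=proj(im,stand2w([[60,0,303]]))[0]; print("pointer px",c)
P=w2stand(cloud(im)); hsv=cv2.cvtColor(im["color"],cv2.COLOR_RGB2HSV).astype(int); H,S=hsv[...,0],hsv[...,1]
rad=np.hypot(P[...,1],P[...,2]-170)
for nm,m in(("red",((H<6)|(H>174))&(S>140)),("yel",(H>22)&(H<34)&(S>140))):
    q=P[m&(rad>115)&(rad<165)&(P[...,0]>20)&(P[...,0]<95)]; print(nm,len(q),np.percentile(q,[3,50,97],axis=0).round(1).tolist() if len(q) else "")
x,y=c.astype(int); cv2.imwrite("pics/z%.2f.png"%t,cv2.resize(im["color"][y-50:y+50,x-65:x+65,::-1],None,fx=5,fy=5,interpolation=cv2.INTER_NEAREST))
E
python3 n.py; ls pics; python3 -c "
from h import *
a=1.279
a=rows(a,[.05]*7)"
```

```text
23.4 6.0600000000000005 135 3.1606789465634844
pointer px [339.65725592 196.50198794]
red 140 [[50.2, 11.8, 285.1], [75.7, 24.6, 297.7], [81.0, 37.1, 302.2]]
yel 76 [[45.8, -11.2, 321.7], [59.2, -0.9, 323.0], [72.9, 10.0, 324.3]]
a.png
b_scene.png
b_side.png
b_wrist.png
c.png
scene.png
z23.40.png
1.629 [[0, -1, 3, 0], [0, -2, 7, 0], [0, -2, 10, 0], [0, -3, 13, 0], [0, -3, 16, 0], [0, -3, 20, 0], [0, -3, 23, 0]]
```

>>> apply_moves:
  moves:
    - [0, -1, 3, 0]
    - [0, -2, 7, 0]
    - [0, -2, 10, 0]
    - [0, -3, 13, 0]
    - [0, -3, 16, 0]
    - [0, -3, 18, 0]
    - [0, -3, 18, 0]
    - [0, -3, 18, 0]

```text
time_s: 24.25
position: [468.9, 47.9, 159.7]
tool_rot: [-3.141, -0.0, 3.017]
force: [-0.6, -0.2, 0.9]
gripper_width: 0.285
gripper_force: 19.8
```

>>> apply_moves:
  moves:
    - [0, 0, 0, 0]
    - [0, 0, 0, 0]
    - [0, 0, 0, 0]
    - [0, 0, 0, 0]

```text
time_s: 24.65
position: [468.9, 48.0, 159.7]
tool_rot: [-3.141, -0.0, 3.017]
force: [-2.5, -0.6, 0.5]
gripper_width: 0.285
gripper_force: 19.8
```

```bash
python3 n.py;python3 n.py; ls pics
```

```text
24.65 6.22 117 4.093267821961422
pointer px [339.65725592 196.50198794]
red 125 [[56.5, -8.7, 288.5], [75.0, 3.6, 300.4], [80.5, 16.4, 303.4]]
yel 77 [[44.9, -11.2, 320.9], [60.8, -0.8, 322.8], [73.0, 10.5, 324.5]]
24.7 6.23 116 3.977403364987529
pointer px [339.65725592 196.50198794]
red 122 [[56.5, -8.5, 288.5], [75.5, 3.8, 300.5], [80.4, 16.2, 303.9]]
yel 77 [[45.1, -11.2, 321.1], [59.3, -0.8, 322.8], [73.8, 10.0, 324.5]]
a.png
b_scene.png
b_side.png
b_wrist.png
c.png
scene.png
z23.40.png
z24.65.png
z24.70.png
```

>>> apply_moves:
  moves:
    - [0, 0, 0, 0]
    - [0, 0, 0, 0]
    - [0, 0, 0, 0]
    - [0, 0, 0, 0]
    - [0, 0, 0, 0]
    - [0, 0, 0, 0]
    - [0, 0, 0, 0]
    - [0, 0, 0, 0]
  hand: 1

```text
time_s: 25.55
position: [469.0, 48.2, 159.7]
tool_rot: [-3.142, 0.0, 3.017]
force: [0.7, -0.7, 0.3]
gripper_width: 0.984
gripper_force: 0.0
```

>>> apply_moves:
  moves:
    - [0, 0, 0, 0]
    - [0, 0, 0, 0]
    - [0, 0, 0, 0]
    - [0, 0, 0, 0]

```text
time_s: 25.95
position: [469.0, 48.2, 159.7]
tool_rot: [-3.142, -0.0, 3.017]
force: [0.1, -0.1, 0.5]
gripper_width: 1.0
gripper_force: 0.0
```

>>> apply_moves:
  moves:
    - [0, 0, -15, 0]
    - [0, 0, -35, 0]
    - [0, 0, -60, 0]
    - [0, 0, -90, 0]
    - [0, 0, -120, 0]
    - [0, 0, -140, 0]
    - [0, 0, -150, 0]
    - [0, 0, -150, 0]

```text
time_s: 26.75
position: [469.6, 48.3, 310.6]
tool_rot: [3.141, 0.002, 3.017]
force: [0.1, 0.5, -0.0]
gripper_width: 1.001
gripper_force: 0.0
```

>>> apply_moves:
  moves:
    - [0, 0, 0, 0]
    - [0, 0, 0, 0]
    - [0, 0, 0, 0]
    - [0, 0, 0, 0]
    - [0, 0, 0, 0]

```text
time_s: 27.25
position: [468.9, 48.1, 309.4]
tool_rot: [-3.141, -0.001, 3.017]
force: [0.1, -0.3, -0.3]
gripper_width: 1.0
gripper_force: 0.0
```

```bash
cat >w.py <<'E'
from h import *
W=viewer.get_image("wrist"); Q=w2stand(cloud(W)); h2=cv2.cvtColor(W["color"],cv2.COLOR_RGB2HSV).astype(int)
g=(h2[...,0]>40)&(h2[...,0]<85)&(h2[...,1]>90)&(Q[...,2]>80)&(Q[...,2]<260)&(abs(Q[...,0]+120)<60)&(abs(Q[...,1])<110)
print("handle",np.median(Q[g],0))
E
python3 w.py; python3 n.py; python3 w.py; ls pics
```

```text
handle [-122.850339    -64.06486909  182.48430456]
27.3 6.23 116 3.977403364987529
pointer px [339.65725592 196.50198794]
red 125 [[56.3, -8.6, 289.0], [75.4, 4.1, 300.3], [80.2, 15.8, 303.7]]
yel 77 [[46.0, -11.2, 321.3], [59.8, -1.2, 323.1], [73.3, 10.1, 324.3]]
handle [-123.00057321  -64.02321185  182.40698546]
a.png
b_scene.png
b_side.png
b_wrist.png
c.png
scene.png
z23.40.png
z24.65.png
z24.70.png
z27.30.png
```

The wheel and the handle are both still. The mark is about 5 mm from the pointer, against a limit of 20 mm, and the hand is clear.

```bash
python3 -c "
from station import r
print(r.hand_in())"
```

```text
the job is handed in; nothing more can be done
None
```

I cranked the wheel to about 20 turns a minute (measured 2.0–2.1 rad/s for about 10 s), stopped it with the red mark about 5 mm from under the pointer, let go of the handle and handed the job in at about 27 s; no verdict was returned.

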